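# Stroke test of a curved touch bar

### The arm

A 7-joint arm with a two-finger parallel gripper is mounted at the origin on a cart in front of the work surface, level with it; the furniture and walls round the work are solid. World frame = base frame: x ahead of the robot, y to its left, z up, the work surface at z = 0. Lengths are in m, angles in rad, forces in N, time in s.
With the tool pointing down it reaches from about 0.375 to 0.925 m from the base axis. Payload 3.1 kg.
Tool frame: the origin (TCP) lies midway between the tips of the shut fingers; the grasp point (between the pads) lies 19 mm behind it (bot.pinch_z is the distance from the TCP to the grasp point, in m); z points along the fingers, y is the line along which they close (so a half turn about z gives the same grasp; the last joint's range is limited). The gripper opens to 85 mm and grips with 20 to 120 N. Pads are 22 mm wide; open, the fingers measure 114 mm over their backs; the gripper's body (76 mm by 85 mm) begins 54 mm behind the grasp point. The pads swing forward as they close: fully open they stand 13 mm farther back than shut.
Start: joints at [-1.321, 0.383, 0.044, 1.598, -0.018, 1.161, -0.05], TCP at [0.222, 0.611, 0.231] pointing down, gripper open.
Joint ranges: [-2.61, 2.61], [-0.41, 2.15], [-1.48, 1.57], [0, 2.5], [-1.57, 4.71], [0.05, 1.97], [-2.85, 2.85]. Speed limits (rad/s): [2.79, 2.79, 3.14, 3.14, 3.14, 3.14, 3.14].

### API

Orientations are given as a unit quaternion [w, x, y, z].
In Python, from workcell import bot gives the robot as it stands.
- The arm moves only by the tool arm_command, never from a script. Its arguments are lists of equal length, an entry for each row: "jaw": the gripper's target within -1 to 1 (shut at 1, half-way at 0, fully open at -1); "linear": the shift along the tool's x, y, z in mm, a list of three; "twist": the turn about the tool's z in rad. A call has 1 to 8 rows; each row is the pose to reach, as a shift and turn from the pose commanded when the call began, along the tool's axes at that moment; what a row does not reach only later rows make up. A row lasts 1/12 s, in which the tool goes at most 41.7 mm and 7.16 degrees, less where a joint would pass 70% of its speed; a pose out of reach is approached as far as the arm can. A call with a gripper value outside its range is refused whole. The fingers move at their own pace and stop on an object; the grip force is fixed at half the most. Time passes only in rows, so rows that repeat a pose let the fingers close. It gives the time, the measured TCP pose, the force, the opening and the grip force at its end, in the units of the state.
- bot.get_obs(): the state, without advancing time (a new reading comes with each control period).
- bot.capture(name): name is "side" or "top" or "wrist"; returns the picture (400x640x3 uint8, red, green, blue); there is no depth.
- bot.camera_info(name): a dict with "K" (3x3 intrinsics, pixels), "k1" (the pictures are not rectified: a ray, as slopes to the right and down, at radius r is drawn at 1 + k1 r^2 times it, then the intrinsics apply), "cam_to_world" (4x4, takes a point from camera to world coordinates); the wrist camera has in their place "tool_from_camera" (4x4, takes a point from camera to tool coordinates, whose origin is the TCP and whose axes are the flange's). Camera axes: x right, y down, z forward; pixel columns grow to the right and rows downward; lengths in m; the calibration is good to about 2 mm. A picture is of the moment at which its call begins: read the wrist's pose just before it. camera_info takes no time and is no camera call.
- bot.sign_off(): hands the job in; it is judged then, once.
The state is a dict: "time_s": time; "joint_pos": joint angles; "joint_vel": joint speeds; "joint_torque": joint torques, N m; "eef_pos": TCP position; "ee_rot": TCP orientation; "ft_force": force on the tool from outside, world axes, zero at the start; "ft_torque": the same for the moment, N m; "grip_width": finger opening in m; "grasp_force": force on a finger pad.
Only numpy, scipy, OpenCV 4.12 (cv2) and the standard library are available. Lean on these libraries where they do the work, as an engineer would, in place of code of your own. Each camera call takes 0.05 s, during which the arm holds its last target. There are 200 camera calls.

### The job

Test the curved rubber touch bar on the sensor tester: with the closed fingertips press it lightly down at the end beside the terminal box and run along the whole curve to the other end in one stroke, never letting the bar come up on the way. Then lift off the bar and press the round button in the hollow of the curve to store the result, and leave it. Touch gently, grasp nothing, and leave the tester and the things standing around it where they are.

Things in the scene. Friction and masses are not known exactly. Their poses are not given: they have to be found in the camera images.
- tester: sensor tester: loose aluminium plate 165 x 320 x 10 mm, 1.8 kg; x -95 to 70, y -160 to 160 mm in its frame; origin on its underside, z up. On it a curved black rubber bar (arc of radius 125 mm about (-85, 0) mm, bulging to +x), a push button in the arc's hollow, a black terminal box 50 x 24 mm, top at z 26 mm, just beyond the bar's +y end, and 7 engraved ticks by the bar at the marks
- touch_bar (a joint): how far the curved rubber bar is pushed straight down, m: 0 up, 0.008 at its stop; the whole bar sinks evenly wherever it is pressed. Round-topped, 22 mm wide, 310 mm long overall along the curve, crest 36 mm over the bench when up; the grey channel under it, 30 mm wide, is 22 mm high. Spring: about 2 N to start, 7 N at the stop
- mark1 (a point): point on the crest of the rubber bar at mark 1, the end beside the terminal box (the bar's round tip begins 13 mm beyond); it moves down with the bar; marks follow along the arc every 44 mm
- mark2 (a point): point on the crest of the rubber bar at mark 2, along the arc from mark 1
- mark3 (a point): point on the crest of the rubber bar at mark 3, along the arc from mark 1
- mark4 (a point): point on the crest of the rubber bar at mark 4, along the arc from mark 1
- mark5 (a point): point on the crest of the rubber bar at mark 5, along the arc from mark 1
- mark6 (a point): point on the crest of the rubber bar at mark 6, along the arc from mark 1
- mark7 (a point): point on the crest of the rubber bar at mark 7, the end away from the terminal box (the bar's round tip begins 13 mm beyond)
- store (a joint): how far the tester's round push button is pressed straight down, m: 0 out, 0.010 fully in; springs back by itself, about 2 N to start, 7 N fully in; half its travel is enough to store
- store_top (a point): centre of the top of the round grey push button, 24 mm across in a black housing (22 mm high), 36 mm over the bench when out, in the hollow of the arc
- capped_vial: bystander: small vial with a screw cap, 25 mm across, 56 mm tall, standing on the bench; origin at the centre of its underside
- tall_puck: bystander: black round puck, 44 mm across, 50 mm tall, standing on the bench; origin at the centre of its underside
- coax_adapter: bystander: small metal coaxial adapter, 16 mm across, 32 mm tall, standing on the bench; origin at the centre of its underside

How it is judged:
By the outcome, as a careful person would: the job done as asked, in the order asked, and still so for the second after the job is handed in, with the robot touching nothing.
It also fails if it takes over 58 s, if anything falls off the work surface, if the arm or the gripper's body presses on something with over 40 N, if the wrist force passes 120 N, or if a joint passes its speed limit or range.

## Working session

There is one attempt and no reset: what is moved stays moved. The work goes in short steps, Python scripts to look and compute and a tool call to move; the robot and the scene stay as the last step left them, time stands still between calls to the robot, and variables do not carry over. Pictures are saved under pics/ and viewed, at most 10 in all, crops included, and the job is handed in when it is done.

Besides the shell and the picture viewer there is one more tool, called after "Request:" as a command line: name --pt "numbers of a row" for each row, then --argument value for the rest. arm_command: Moves the arm, as the interface text tells. Its arguments: {"type":"object","properties":{"jaw":{"type":"array","items":{"type":"number"}},"linear":{"type":"array","items":{"type":"array","items":{"type":"number"}}},"twist":{"type":"array","items":{"type":"number"}}},"required":["jaw","linear","twist"]}

```bash
mkdir -p pics
python3 - <<'E'
from workcell import bot
import cv2
o=bot.get_obs()
for k in ['time_s','eef_pos','ee_rot','ft_force','grip_width']: print(k,o[k])
for n in ['top','side','wrist']:
    cv2.imwrite(f'pics/{n}0.png',bot.capture(n)[:,:,::-1]); print(n,bot.camera_info(n))
E
```

```text
time_s 0.0
eef_pos [0.22122797 0.61016899 0.22986818]
ee_rot [-1.52725044e-04  1.72994773e-01  9.84921828e-01 -1.33374053e-03]
ft_force [ 0.2770914  -0.14298308 -0.36380445]
grip_width 0.08554214170618511
top {'K': array([[411.90128266,   0.        , 320.50437619],
       [  0.        , 411.90128266, 204.43781245],
       [  0.        ,   0.        ,   1.        ]]), 'k1': -0.03166739559833055, 'cam_to_world': array([[-7.40424007e-04, -9.81563482e-01,  1.91134985e-01,
         3.62702631e-01],
       [-9.99961300e-01, -9.48816561e-04, -8.74627450e-03,
        -2.52532194e-01],
       [ 8.76637569e-03, -1.91134064e-01, -9.81524794e-01,
         8.99104048e-01],
       [ 0.00000000e+00,  0.00000000e+00,  0.00000000e+00,
         1.00000000e+00]])}
side {'K': array([[488.86281763,   0.        , 331.63775125],
       [  0.        , 488.86281763, 199.54257436],
       [  0.        ,   0.        ,   1.        ]]), 'k1': 0.02627311499096777, 'cam_to_world': array([[ 0.99677147, -0.05101755,  0.06199883,  0.44714364],
       [-0.08018657, -0.67190326,  0.73628536, -0.85149676],
       [ 0.00409374, -0.73887971, -0.67382492,  0.6189711 ],
       [ 0.        ,  0.        ,  0.        ,  1.        ]])}
wrist {'K': array([[288.37616529,   0.        , 318.61604207],
       [  0.        , 288.37616529, 199.32693391],
       [  0.        ,   0.        ,   1.        ]]), 'k1': -0.0394652733279099, 'tool_from_camera': array([[-1.09685289e-05, -9.57752253e-01, -2.87594544e-01,
         7.24755833e-02],
       [ 9.99999977e-01, -7.14562399e-05,  1.99825926e-04,
         6.64917329e-05],
       [-2.11934156e-04, -2.87594536e-01,  9.57752232e-01,
        -1.42098374e-01],
       [ 0.00000000e+00,  0.00000000e+00,  0.00000000e+00,
         1.00000000e+00]])}
```

View pics/top0.png

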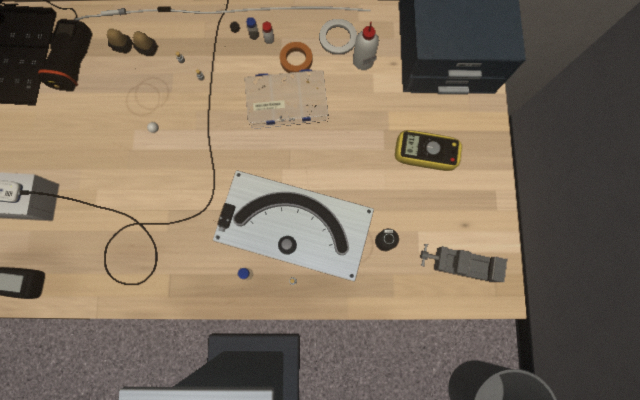

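View pics/side0.png

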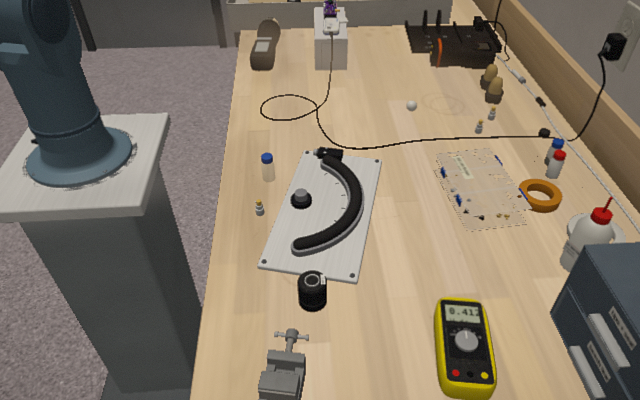

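The top view shows the tester with plate corners near (238,172), (372,210), (355,280) and (215,240), the terminal box at (227,215) and the button at (287,244). The vial is at (244,272), the puck at (387,239) and the adapter at (293,281). The side view agrees with this. I'll enlarge both for a fit.

Run:
```python
import cv2
a=cv2.imread('pics/top0.png')[160:295,205:405]; cv2.imwrite('pics/topc.png',cv2.resize(a,None,fx=4,fy=4,interpolation=cv2.INTER_CUBIC))
a=cv2.imread('pics/side0.png')[140:315,240:400]; cv2.imwrite('pics/sidec.png',cv2.resize(a,None,fx=3.4,fy=3.4,interpolation=cv2.INTER_CUBIC))
```

```text
(no output)
```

View pics/topc.png

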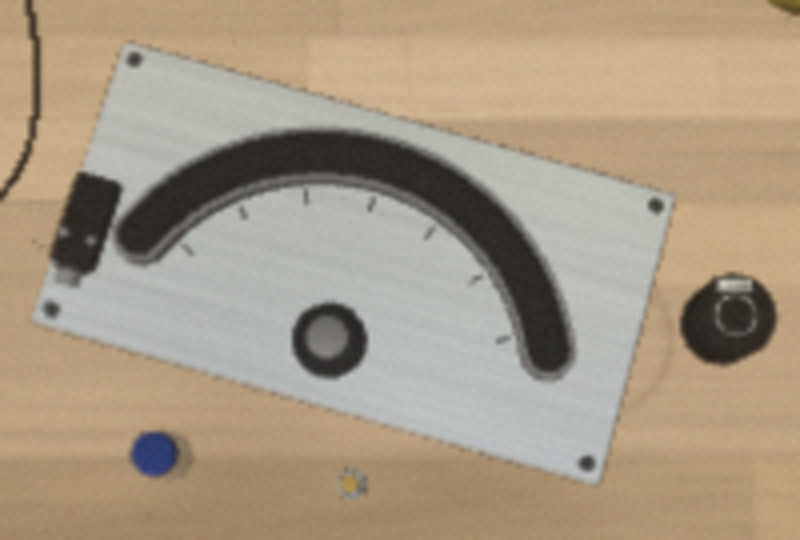

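View pics/sidec.png

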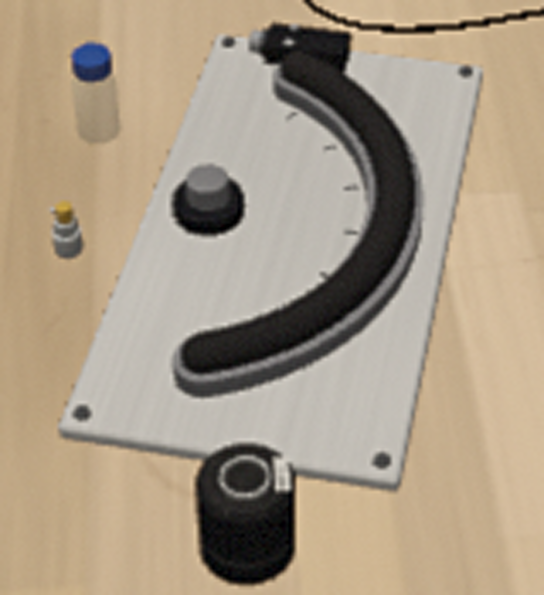

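The crop gives the corners and the button, plus the ticks along the bar's inner side. Now I'll fit the pose with both cameras.

```bash
cat > h.py <<'E'
import numpy as np, cv2
from workcell import bot
def proj(n,P):
    c=bot.camera_info(n); T=np.linalg.inv(c['cam_to_world'])
    q=np.atleast_2d(P)@T[:3,:3].T+T[:3,3]; s=q[:,:2]/q[:,2:]; s=s*(1+c['k1']*(s**2).sum(1,keepdims=True))
    return s@c['K'][:2,:2].T+c['K'][:2,2]
def T2W(p,P):
    P=np.atleast_2d(P); c,s=np.cos(p[2]),np.sin(p[2])
    return np.c_[p[0]+c*P[:,0]-s*P[:,1],p[1]+s*P[:,0]+c*P[:,1],P[:,2]]
th=.132/.125-np.arange(7)*.044/.125
marks=np.c_[-.085+.125*np.cos(th),.125*np.sin(th),np.full(7,.036)]
E
python3 - <<'E'
from h import *
from scipy.optimize import least_squares
C=np.array([[70,160,10],[70,-160,10],[-95,-160,10],[-95,160,10]])/1e3
t=(np.array([[126,42],[675,196],[601,485],[34,321],[326,337]])+.5)/4-.5+[205,160]
s=(np.array([[482,68],[398,484],[62,430],[218,38],[209,177]])+.5)/3.4-.5+[240,140]
def pts(p): return T2W(p,np.r_[C,[[p[3],p[4],.036]]])
for use in ('ts','t','s'):
    f=lambda p: np.r_[(proj('top',pts(p))-t).ravel()*('t' in use),(proj('side',pts(p))-s).ravel()*('s' in use)]
    r=least_squares(f,[.4,-.25,-.25,-.05,0]); print(use,r.x.round(4)); print(f(r.x).round(1))
    if use=='ts': p=r.x; np.save('p.npy',p)
W=T2W(p,marks); print(W.round(4)); print('store',pts(p)[-1], np.hypot(*pts(p)[-1][:2]), np.hypot(W[:,0],W[:,1]).round(3))
def one(z,u,v,n='top'): return least_squares(lambda q: proj(n,[q[0],q[1],z])[0]-[u,v],[.4,-.2]).x.round(3)
for nm,z,u,v in (('vial',.056,155,453),('puck',.05,736,314),('coax',.032,351,483),('box',.026,88,215)): print(nm,one(z,u/4+205,v/4+160))
im=cv2.imread('pics/topc.png')
for q in proj('top',W): cv2.circle(im,tuple(int(v) for v in (q-[205,160]+.5)*4),3,(0,0,255),-1)
im2=cv2.imread('pics/sidec.png')
for q in proj('side',W): cv2.circle(im2,tuple(int(v) for v in (q-[240,140]+.5)*3.4),3,(0,0,255),-1)
im2=cv2.resize(im2,None,fx=.6,fy=.6); im=cv2.resize(im,(470,317)); o=np.zeros((360,800,3),np.uint8); o[:317,:470]=im; o[:im2.shape[0],472:472+im2.shape[1]]=im2[:360,:328]; cv2.imwrite('pics/ov.png',o)
E
```

```text
ts [ 0.5045 -0.2066 -0.2755 -0.0601  0.0017]
[-0.1 -0.7  1.3 -0.8  0.6  0.3 -0.6  0.4  0.2 -0.3  0.7 -0.7  1.   0.1
 -1.7 -0.2 -0.5 -1.6 -0.3 -0.3]
t [ 0.5042 -0.206  -0.2771 -0.0604  0.0014]
[-0.3 -0.7  1.  -0.5  0.2  0.6 -1.   0.4  0.   0.   0.  -0.   0.  -0.
 -0.  -0.  -0.  -0.  -0.  -0. ]
s [ 0.5047 -0.2073 -0.2746 -0.0598  0.0017]
[ 0.  -0.   0.  -0.   0.   0.  -0.   0.   0.  -0.   0.8 -0.5  1.3  0.5
 -1.5  0.2 -0.5 -1.3 -0.  -0. ]
[[ 0.5116 -0.0955  0.036 ]
 [ 0.5365 -0.1315  0.036 ]
 [ 0.5474 -0.1739  0.036 ]
 [ 0.543  -0.2175  0.036 ]
 [ 0.5239 -0.2568  0.036 ]
 [ 0.4924 -0.2872  0.036 ]
 [ 0.4524 -0.3049  0.036 ]]
store [ 0.44717973 -0.18861143  0.036     ] 0.4853287367151302 [0.52  0.552 0.574 0.585 0.584 0.57  0.546]
vial [ 0.385 -0.105]
puck [ 0.456 -0.402]
coax [ 0.37  -0.203]
box [ 0.512 -0.059]
```

View pics/ov.png

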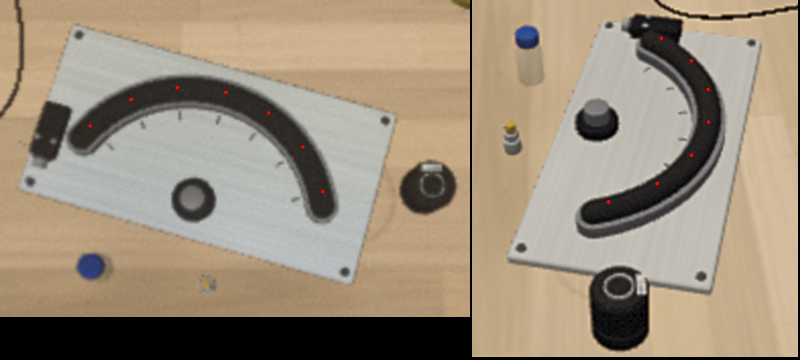

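The fitted marks (red) lie on the bar crest in both views. Before moving, I'll check the tall white box at (330,40) in the side view, since it's near my transit path.

Run:
```python
from h import *
from scipy.optimize import least_squares
def one(z,u,v,n): return least_squares(lambda q: proj(n,[q[0],q[1],z])[0]-[u,v],[.4,.2]).x
for u in (316,347):
    b=one(0,u,68,'side'); print('base',b.round(3))
    for v in (30,5,0): print(v,least_squares(lambda q: proj('side',[q[1],b[1]+.03,q[0]])[0]-[u,v],[.1,b[0]]).x.round(3))
for z in (0,.1): print(z,[one(z,*q,'top').round(3) for q in ((55,180),(52,220),(30,175),(20,195))])
im=cv2.imread('pics/wrist0.png'); cv2.imwrite('pics/w0.png',im)
```

```text
base [0.504 0.345]
30 [0.09  0.508]
5 [0.154 0.509]
0 [0.166 0.509]
base [0.586 0.339]
30 [0.09  0.587]
5 [0.154 0.586]
0 [0.166 0.585]
0 [array([0.594, 0.342]), array([0.502, 0.337]), array([0.605, 0.401]), array([0.559, 0.418])]
0.1 [array([0.568, 0.276]), array([0.486, 0.271]), array([0.578, 0.329]), array([0.537, 0.344])]
```

View pics/w0.png

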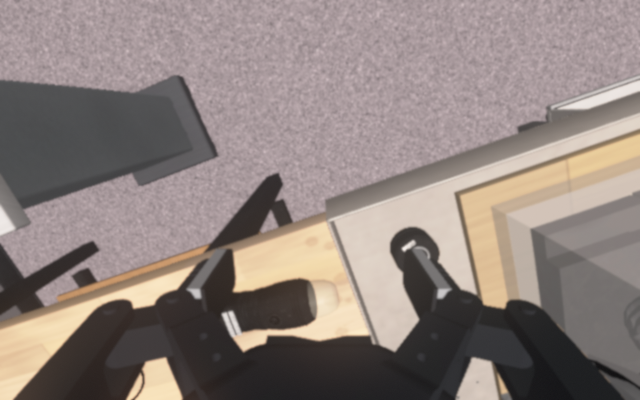

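Clear: the box sits at x 0.50–0.59, y 0.34–0.46, and the transit passes x≈0.3 there. The wrist view shows only a lying handheld tool and a floor/bench edge below the gripper. I'll rise, shut the jaw and turn to the world axes.

Request:
arm_command --jaw '[1, 1, 1, 1, 1, 1, 1, 1]' --pt "0 0 -20" --pt "-10 -11 -40" --pt "-35 -38 -45" --pt "-60 -65 -45" --pt "-85 -92 -45" --pt "-110 -119 -45" --pt "-135 -146 -45" --pt "-160 -173 -45" --twist '[-0.04, -0.09, -0.13, -0.18, -0.22, -0.27, -0.31, -0.35]'

```text
time_s: 0.82
eef_pos: [0.3133, 0.3919, 0.2759]
ee_rot: [-0.0, -0.002, 1.0, -0.0]
ft_force: [1.0, 0.5, 0.1]
grip_width: 0.0
grasp_force: 0.0
```

```bash
cat >> h.py <<'E'
from scipy.spatial.transform import Rotation as R
def rel(Q,o=None):
    o=o or bot.get_obs(); q=o['ee_rot']; r=R.from_quat([q[1],q[2],q[3],q[0]])
    print('t',o['time_s'],'pos',o['eef_pos'].round(4),'F',o['ft_force'].round(2),'grip',round(o['grip_width'],4),'yaw',np.degrees(np.arctan2(*r.as_matrix()[[1,0],0])).round(2),'j',o['joint_pos'].round(2))
    print((1e3*(np.atleast_2d(Q)-o['eef_pos'])@r.as_matrix()).round(1).tolist())
E
python3 -c "
from h import *
rel([.515,-.09,.12])"
```

```text
t 0.8167 pos [0.3133 0.3919 0.2759] F [0.98 0.46 0.07] grip 0.0 yaw -179.75 j [-1.08  0.06  0.11  1.9  -0.01  1.18  0.6 ]
[[-199.7, -482.7, 156.1]]
```

Request:
arm_command --jaw '[1, 1, 1, 1, 1, 1, 1, 1]' --pt "-5 -25 0" --pt "-18 -60 0" --pt "-32 -95 0" --pt "-46 -130 0" --pt "-60 -165 0" --pt "-74 -200 0" --pt "-88 -235 0" --pt "-102 -270 0" --twist '[0, 0, 0, 0, 0, 0, 0, 0]'

```text
time_s: 1.48
eef_pos: [0.4156, 0.1222, 0.2762]
ee_rot: [-0.0, -0.001, 1.0, 0.0]
ft_force: [0.8, -0.4, 0.6]
grip_width: 0.0
grasp_force: 0.0
```

Request:
arm_command --jaw '[1, 1, 1, 1, 1, 1, 1, 1]' --pt "-14 -33 10" --pt "-30 -68 25" --pt "-46 -103 45" --pt "-62 -138 65" --pt "-76 -170 80" --pt "-90 -195 95" --pt "-98 -212 105" --pt "-98 -212 105" --twist '[0, 0, 0, 0, 0, 0, 0, 0]'

```text
time_s: 2.15
eef_pos: [0.5131, -0.0929, 0.1692]
ee_rot: [-0.002, 0.002, 1.0, -0.002]
ft_force: [-0.5, -0.5, 0.3]
grip_width: 0.0002
grasp_force: 0.0
```

Run:
```python
from h import *
p=np.load('p.npy')
a=(.132+.006)/.125
S=T2W(p,[-.085+.125*np.cos(a),.125*np.sin(a),.046]); rel(S)
W=T2W(p,marks)
o=bot.get_obs(); im=bot.capture('wrist')[:,:,::-1].copy()
c=bot.camera_info('wrist'); q=o['ee_rot']; r=R.from_quat([q[1],q[2],q[3],q[0]]).as_matrix(); T=c['tool_from_camera']
X=((W-o['eef_pos'])@r-T[:3,3])@T[:3,:3]; s=X[:,:2]/X[:,2:]; s=s*(1+c['k1']*(s**2).sum(1,keepdims=True)); u=s@c['K'][:2,:2].T+c['K'][:2,2]
print(u.round(0).tolist())
for v in u:
    if abs(v).max()<700: cv2.circle(im,tuple(int(k) for k in v),3,(0,0,255),-1)
cv2.imwrite('pics/w1.png',im)
```

```text
t 2.15 pos [ 0.5131 -0.0929  0.1692] F [-0.47 -0.47  0.27] grip 0.0002 yaw 179.71 j [-0.5   0.25  0.68  1.99 -0.18  0.97  1.83]
[[5.5, 2.1, 123.2]]
[[317.0, 188.0], [281.0, 212.0], [241.0, 223.0], [198.0, 219.0], [158.0, 201.0], [123.0, 171.0], [97.0, 130.0]]
```

View pics/w1.png

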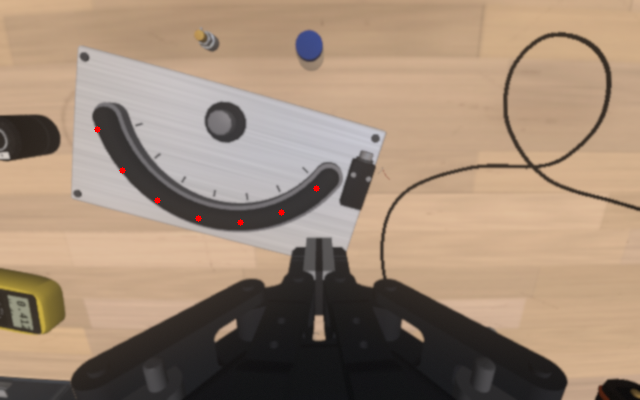

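The wrist view shows the whole bar, with the predicted marks up to ~9 px outward near mark 7 (97,130). The arm may not have settled, so I'll settle and recheck in a zoomed crop with corners and button overlaid.

Request:
arm_command --jaw '[1, 1, 1, 1, 1, 1]' --pt "2 1 15" --pt "4 2 30" --pt "5 2 40" --pt "5 2 40" --pt "5 2 40" --pt "5 2 40" --twist '[0, 0, 0, 0, 0, 0]'

```text
time_s: 2.7
eef_pos: [0.5097, -0.0851, 0.1321]
ee_rot: [0.001, -0.002, 1.0, 0.0]
ft_force: [0.3, 0.9, 0.9]
grip_width: -0.0003
grasp_force: 0.0
```

```bash
cat >> h.py <<'E'
def wproj(o,W):
    c=bot.camera_info('wrist'); q=o['ee_rot']; r=R.from_quat([q[1],q[2],q[3],q[0]]).as_matrix(); T=c['tool_from_camera']
    X=((W-o['eef_pos'])@r-T[:3,3])@T[:3,:3]; s=X[:,:2]/X[:,2:]; s=s*(1+c['k1']*(s**2).sum(1,keepdims=True)); return s@c['K'][:2,:2].T+c['K'][:2,2]
E
python3 - <<'E'
from h import *
p=np.load('p.npy')
o=bot.get_obs(); im=bot.capture('wrist')[:,:,::-1].copy(); cv2.imwrite('pics/w2raw.png',im); np.savez('w2.npz',e=o['eef_pos'],q=o['ee_rot'])
print(o['ee_rot'],o['eef_pos'])
C=np.array([[70,160,10],[70,-160,10],[-95,-160,10],[-95,160,10],[1e3*p[3],1e3*p[4],36]])/1e3
u=wproj(o,T2W(p,np.r_[marks,C])); print(u.round(0).tolist())
x0,y0,k=0,0,1.9
im=cv2.resize(im[y0:y0+300,x0:x0+420],None,fx=k,fy=k,interpolation=cv2.INTER_CUBIC)
for v in u: cv2.drawMarker(im,tuple(int(a) for a in (v-[x0,y0]+.5)*k),(0,0,255),0,8,1)
cv2.imwrite('pics/w2.png',im)
E
```

```text
[ 7.22443644e-04 -1.56061866e-03  9.99998508e-01  1.65414732e-04] [ 0.50973212 -0.08514731  0.13209013]
[[307.0, 202.0], [267.0, 229.0], [221.0, 240.0], [173.0, 235.0], [126.0, 215.0], [86.0, 181.0], [56.0, 134.0], [331.0, 289.0], [28.0, 210.0], [29.0, 35.0], [384.0, 136.0], [191.0, 126.0]]
```

View pics/w2.png

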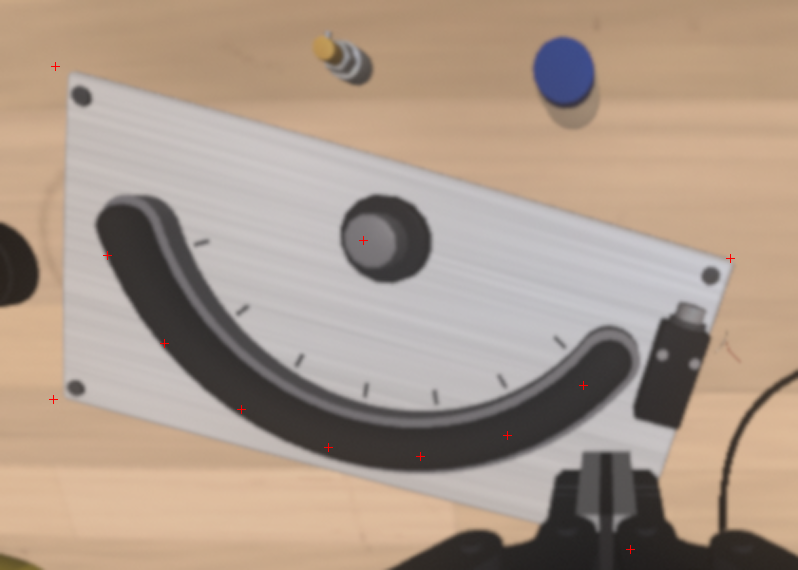

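Settled, mark 1 is centred on the bar (583,385), but the left end shows a ~2% scale error, which looks like depth or calibration parallax. Viewing mark 7 from straight above will separate that from a true offset.

Request:
arm_command --jaw '[1, 1, 1, 1, 1, 1, 1, 1]' --pt "0 -20 0" --pt "10 -55 0" --pt "20 -90 0" --pt "30 -125 0" --pt "40 -160 0" --pt "45 -190 0" --pt "45 -200 0" --pt "45 -200 0" --twist '[0, 0, 0, 0, 0, 0, 0, 0]'

```text
time_s: 3.42
eef_pos: [0.4641, -0.2902, 0.1328]
ee_rot: [0.001, 0.002, 1.0, -0.002]
ft_force: [0.3, -0.0, 0.1]
grip_width: 0.0003
grasp_force: 0.0
```

Request:
arm_command --jaw '[1, 1, 1]' --pt "0 0 0" --pt "0 0 0" --pt "0 0 0" --twist '[0, 0, 0]'

```text
time_s: 3.67
eef_pos: [0.4656, -0.2831, 0.1311]
ee_rot: [0.0, -0.003, 1.0, 0.001]
ft_force: [0.3, -0.1, -0.4]
grip_width: -0.0002
grasp_force: 0.0
```

Run:
```python
from h import *
p=np.load('p.npy')
o=bot.get_obs(); im=bot.capture('wrist')[:,:,::-1].copy(); cv2.imwrite('pics/w3raw.png',im); np.savez('w3.npz',e=o['eef_pos'],q=o['ee_rot'])
print(o['ee_rot'],o['eef_pos'])
C=np.array([[70,160,10],[70,-160,10],[-95,-160,10],[-95,160,10],[1e3*p[3],1e3*p[4],36]])/1e3
u=wproj(o,T2W(p,np.r_[marks,C])); print(u.round(0).tolist())
x0,y0,k=220,0,1.9
im=cv2.resize(im[y0:y0+300,x0:x0+420],None,fx=k,fy=k,interpolation=cv2.INTER_CUBIC)
for v in u: cv2.drawMarker(im,tuple(int(a) for a in (v-[x0,y0]+.5)*k),(0,0,255),0,8,1)
cv2.imwrite('pics/w3.png',im)
```

```text
[ 3.00007697e-05 -3.16850104e-03  9.99994667e-01  7.91372196e-04] [ 0.46564415 -0.28308478  0.13110415]
[[520.0, 249.0], [478.0, 273.0], [433.0, 283.0], [388.0, 280.0], [347.0, 261.0], [314.0, 230.0], [293.0, 186.0], [505.0, 322.0], [223.0, 252.0], [259.0, 84.0], [581.0, 186.0], [430.0, 181.0]]
```

View pics/w3.png

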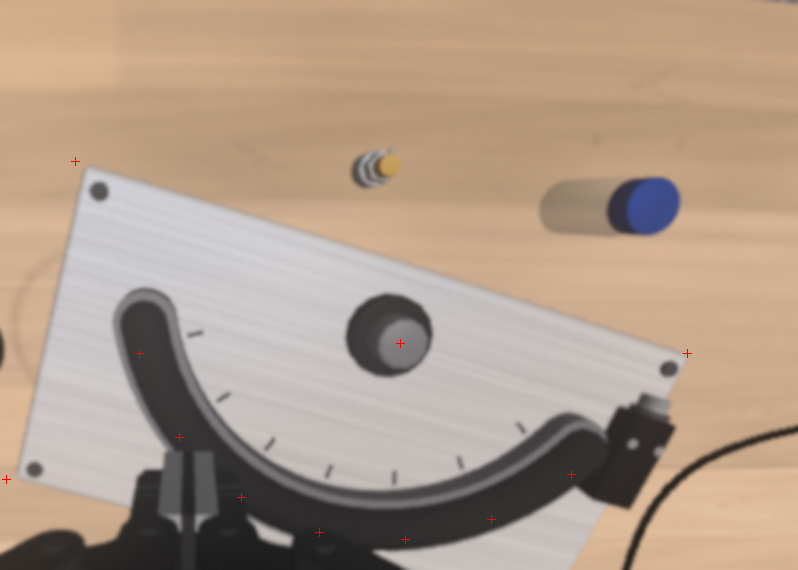

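In w3 the +y corner (688,352) matches, but the −y end is ~6 raw px inward: corner (86,166) against the predicted (75,161), and bar axis ~150 against 139. I'll fit all four images together, letting camera offsets vary, and then measure the bar centreline by radial profiles.

```bash
cat > fit.py <<'E'
from h import *
from scipy.optimize import least_squares
C=np.array([[70,160,10],[70,-160,10],[-95,-160,10],[-95,160,10]])/1e3
def cam(n):
    if n in('top','side'): c=bot.camera_info(n); return c,c['cam_to_world']
    c=bot.camera_info('wrist'); z=np.load(n+'.npz'); q=z['q']; T=np.eye(4); T[:3,:3]=R.from_quat([q[1],q[2],q[3],q[0]]).as_matrix(); T[:3,3]=z['e']; return c,T@c['tool_from_camera']
CAM={n:cam(n) for n in('top','side','w2','w3')}
def pr(n,W,d=np.zeros(6)):
    c,T=CAM[n]; X=(W-T[:3,3]-d[:3])@T[:3,:3]@R.from_rotvec(d[3:]).as_matrix()
    s=X[:,:2]/X[:,2:]; s=s*(1+c['k1']*(s**2).sum(1,keepdims=True)); return s@c['K'][:2,:2].T+c['K'][:2,2]
sc=lambda a,k,o:(np.array(a)+.5)/k-.5+o
M={'top':(sc([[126,42],[675,196],[601,485],[34,321],[326,337]],4,[205,160]),[0,1,2,3,4]),
'side':(sc([[482,68],[398,484],[62,430],[218,38],[209,177]],3.4,[240,140]),[0,1,2,3,4]),
'w2':(sc([[66,398],[70,72],[733,262],[371,241]],1.9,[0,0]),[1,2,3,4]),
'w3':(sc([[17,476],[86,166],[688,352],[404,343]],1.9,[220,0]),[1,2,3,4])}
sig=np.r_[[.002]*3,[.004]*3]
def f(p):
    W=T2W(p,np.r_[C,[[p[3],p[4],.036]]]); e=[]
    for i,(n,(m,k)) in enumerate(M.items()):
        d=p[5+6*i:11+6*i]; e+=[(pr(n,W[k],d)-m).ravel()/.7,d/sig]
    return np.concatenate(e)
E
python3 - <<'E'
from fit import *
r=least_squares(f,np.r_[np.load('p.npy'),np.zeros(24)],x_scale=1e-2); p=r.x
print(p[:5].round(4),'cost',r.cost.round(2),'std',np.sqrt(np.diag(np.linalg.inv(r.jac.T@r.jac)))[:5].round(4)); print((p[5:].reshape(4,6)*1e3).round(1)); np.save('p2.npy',p)
for n,fn in(('top','top0'),('side','side0'),('w2','w2raw'),('w3','w3raw')):
    g=cv2.cvtColor(cv2.imread(f'pics/{fn}.png'),cv2.COLOR_BGR2GRAY).astype(np.float32); i=list(M).index(n); d=p[5+6*i:11+6*i]
    out=[]
    for a in th:
        rr=np.arange(-.025,.0251,.0005); L=np.c_[-.085+(.125+rr)*np.cos(a),(.125+rr)*np.sin(a),np.full(len(rr),.032)]
        u=pr(n,T2W(p,L),d).astype(np.float32); v=cv2.remap(g,u[None,:,:1].reshape(1,-1),u[:,1].reshape(1,-1),1)[0]
        w=np.where(v<75)[0]; out.append((round(1e3*rr[w].min(),1),round(1e3*rr[w].max(),1)) if len(w) else None)
    print(n,out)
print(T2W(p,marks).round(4))
E
```

```text
[ 0.5061 -0.2034 -0.2758 -0.0605  0.0008] cost 14.27 std [0.0014 0.0014 0.0025 0.0005 0.0005]
[[ 0.1  0.4  1.9  1.7 -2.1 -0.5]
 [ 0.2 -1.   1.6  2.9  0.7  0.2]
 [-0.2  1.4  3.5 -0.  -2.8 -1.6]
 [-0.2 -0.8  4.2 -1.7 -1.4  1.2]]
top [(np.float64(-11.5), np.float64(10.0)), (np.float64(-11.5), np.float64(10.5)), (np.float64(-12.5), np.float64(10.0)), (np.float64(-11.5), np.float64(10.0)), (np.float64(-12.0), np.float64(10.0)), (np.float64(-12.0), np.float64(9.5)), (np.float64(-12.0), np.float64(9.5))]
side [(np.float64(-25.0), np.float64(25.0)), (np.float64(-25.0), np.float64(7.5)), (np.float64(-19.5), np.float64(9.0)), (np.float64(-10.5), np.float64(10.0)), (np.float64(-9.5), np.float64(20.0)), (np.float64(-9.5), np.float64(25.0)), (np.float64(-9.0), np.float64(25.0))]
w2 [(np.float64(-11.0), np.float64(10.0)), (np.float64(-12.0), np.float64(9.5)), (np.float64(-13.0), np.float64(8.5)), (np.float64(-14.0), np.float64(8.0)), (np.float64(-24.0), np.float64(8.0)), (np.float64(-25.0), np.float64(8.5)), (np.float64(-25.0), np.float64(9.0))]
w3 [(np.float64(-25.0), np.float64(22.0)), (np.float64(-25.0), np.float64(9.0)), (np.float64(-23.0), np.float64(25.0)), (np.float64(-20.0), np.float64(25.0)), (np.float64(-11.5), np.float64(25.0)), (np.float64(-10.5), np.float64(10.0)), (np.float64(-9.5), np.float64(10.0))]
[[ 0.5132 -0.0923  0.036 ]
 [ 0.5381 -0.1283  0.036 ]
 [ 0.549  -0.1707  0.036 ]
 [ 0.5446 -0.2143  0.036 ]
 [ 0.5255 -0.2537  0.036 ]
 [ 0.494  -0.284   0.036 ]
 [ 0.4539 -0.3017  0.036 ]]
```

The fit is consistent: uncertainty is ~1.5 mm and the bar centreline is within ~1 mm. I'll move above the start, 5 mm beyond mark 1.

Request:
arm_command --jaw '[1, 1, 1, 1, 1, 1, 1, 1]' --pt "-5 20 0" --pt "-12 55 0" --pt "-20 90 0" --pt "-30 125 0" --pt "-38 160 15" --pt "-43 185 35" --pt "-44 195 50" --pt "-44 195 60" --twist '[0, 0, 0, 0, 0, 0, 0, 0]'

```text
time_s: 4.38
eef_pos: [0.5079, -0.0841, 0.0695]
ee_rot: [-0.001, -0.006, 1.0, 0.001]
ft_force: [0.2, 0.3, -0.5]
grip_width: 0.0002
grasp_force: 0.0
```

```bash
cat > plan.py <<'E'
from h import *
p=np.load('p2.npy')
def arc(s,z):
    a=(.132-np.asarray(s)/1e3)/.125
    return T2W(p,np.c_[-.085+.125*np.cos(a),.125*np.sin(a),np.full(a.shape,z)])
E
python3 - <<'E'
from plan import *
import time
rel(arc([-5.],.045)); P=[]
for i in range(12): bot.capture('wrist'); o=bot.get_obs(); P.append(np.r_[o['eef_pos'],o['ft_force']])
P=np.array(P); print(P.mean(0).round(4),P.std(0).round(4)); print(((arc([-5.],.045)-P.mean(0)[:3])*[-1,1,-1]*1e3).round(1)); print(P[:4].round(4))
E
```

```text
t 4.3833 pos [ 0.5079 -0.0841  0.0695] F [ 0.23  0.3  -0.47] grip 0.0002 yaw -179.29 j [-0.43  0.4   0.6   2.06 -0.33  0.77  1.95]
[[-1.7, -4.8, 24.5]]
[ 0.508  -0.0913  0.0714  0.1778 -0.23    0.0316] [0.0009 0.0016 0.0012 0.4336 0.3709 0.5581]
[[-1.6  2.5 26.4]]
[[ 0.5062 -0.087   0.0683 -0.1183 -0.0637 -0.5136]
 [ 0.5063 -0.0894  0.0695 -0.6304 -0.4818  0.9276]
 [ 0.5071 -0.0912  0.0708  0.8234 -0.9211 -0.0918]
 [ 0.5079 -0.0922  0.0716  0.0296  0.2869 -0.3664]]
```

Request:
arm_command --jaw '[1, 1, 1, 1, 1, 1, 1, 1]' --pt "-1 1 5" --pt "-1 2 12" --pt "-1 3 18" --pt "-1 3 23" --pt "-1 3 26" --pt "-1 3 28" --pt "-1 3 28" --pt "-1 3 28" --twist '[0, 0, 0, 0, 0, 0, 0, 0]'

```text
time_s: 5.65
eef_pos: [0.509, -0.0878, 0.0431]
ee_rot: [-0.0, -0.001, 1.0, -0.0]
ft_force: [0.5, -0.5, -0.6]
grip_width: 0.0
grasp_force: 0.0
```

```bash
cat > avg.py <<'E'
from plan import *
def avg(n=10):
    P=[]
    for i in range(n): bot.capture('top'); o=bot.get_obs(); P.append(np.r_[o['eef_pos']*1e3,o['ft_force'],o['joint_pos'][6]])
    P=np.array(P); print('t',round(o['time_s'],2),'last half mean',P[n//2:].mean(0).round(2),'first',P[:2].mean(0).round(2)); return P[n//2:].mean(0)
E
python3 -c "
from avg import *
m=avg(12); print(((arc([-5.,0],.036)*1e3-m[:3])*[-1,1,-1]).round(1))"
```

```text
t 6.25 last half mean [ 5.0916e+02 -8.7620e+01  4.3390e+01 -3.0000e-02  5.9000e-01 -4.1000e-01
  1.9800e+00] first [ 5.0928e+02 -8.7810e+01  4.3420e+01 -2.7000e-01  2.6000e-01  2.7000e-01
  1.9800e+00]
[[-0.4 -1.2  7.4]
 [-4.  -4.7  7.4]]
```

Request:
arm_command --jaw '[1, 1, 1, 1, 1, 1]' --pt "0 -1 2" --pt "0 -1 4" --pt "0 -1 6" --pt "0 -1 8" --pt "0 -1 9" --pt "0 -1 9" --twist '[0, 0, 0, 0, 0, 0]'

```text
time_s: 6.75
eef_pos: [0.509, -0.0887, 0.0342]
ee_rot: [-0.0, -0.001, 1.0, 0.0]
ft_force: [-1.0, 0.5, 2.8]
grip_width: 0.0
grasp_force: 1.7
```

```bash
python3 -c "
from avg import *
m=avg(12)"
```

```text
t 7.35 last half mean [ 5.0901e+02 -8.8670e+01  3.4320e+01 -1.1200e+00  1.2000e-01  3.2600e+00
  1.9900e+00] first [ 5.0901e+02 -8.8690e+01  3.4370e+01 -9.1000e-01  3.3000e-01  3.1400e+00
  1.9900e+00]
```

Contact is at about z 36, and 3.3 N at 1.7 mm agrees with the spring. I'll go 2 mm deeper and plan the stroke in rows of 5 mm.

Run:
```python
from plan import *
W=arc(np.arange(-5,276,5.),.0)*1e3*[-1,1,-1]; W=W[:,:2]; print(arc([-5.],0).round(4))
for i in range(0,len(W)-1,8): print(-5+5*i,(W[i+1:i+9]-W[i]).round(0).astype(int).tolist())
```

```text
[[ 0.5096 -0.0888  0.    ]]
-5 [[-4, -3], [-7, -7], [-10, -11], [-13, -15], [-16, -19], [-19, -23], [-22, -27], [-24, -31]]
35 [[-2, -4], [-4, -9], [-6, -14], [-8, -18], [-10, -23], [-11, -28], [-12, -33], [-13, -38]]
75 [[-1, -5], [-1, -10], [-2, -15], [-2, -20], [-2, -25], [-2, -30], [-1, -35], [-1, -40]]
115 [[1, -5], [2, -10], [3, -15], [4, -19], [6, -24], [8, -29], [10, -34], [12, -38]]
155 [[2, -4], [5, -9], [7, -13], [10, -17], [13, -21], [16, -25], [20, -29], [23, -32]]
195 [[4, -3], [7, -7], [11, -10], [15, -13], [19, -16], [23, -19], [28, -21], [32, -23]]
235 [[4, -2], [9, -4], [14, -6], [18, -8], [23, -9], [28, -10], [33, -11], [38, -12]]
```

Request:
arm_command --jaw '[1, 1, 1]' --pt "-0.5 0 1" --pt "-0.5 0 2" --pt "-0.5 0 2" --twist '[0, 0, 0]'

```text
time_s: 7.6
eef_pos: [0.5091, -0.0887, 0.032]
ee_rot: [-0.001, -0.001, 1.0, 0.0]
ft_force: [-2.5, -0.4, 4.1]
grip_width: -0.0
grasp_force: 2.3
```

Request:
arm_command --jaw '[1, 1, 1, 1, 1, 1, 1, 1]' --pt "-4 -3 0" --pt "-7 -7 0" --pt "-10 -11 0" --pt "-13 -15 0" --pt "-16 -19 0" --pt "-19 -23 0" --pt "-22 -27 0" --pt "-24 -31 0" --twist '[0, 0, 0, 0, 0, 0, 0, 0]'

```text
time_s: 8.27
eef_pos: [0.5344, -0.1199, 0.0324]
ee_rot: [0.0, -0.001, 1.0, 0.0]
ft_force: [-1.7, 2.8, 4.2]
grip_width: 0.0001
grasp_force: 2.2
```

Run:
```python
from avg import *
m=avg(4); print((arc([35.],.032)*1e3-m[:3]).round(1))
im=bot.capture('top'); cv2.imwrite('pics/top1.png',im[:,:,::-1])
a=cv2.imread('pics/top0.png'); d=cv2.absdiff(a,im[:,:,::-1])[160:295,205:405].max(2); 
# plate lower-left/right edges: registration of unobstructed corner patches
g0=cv2.cvtColor(a,6).astype(np.float32); g1=cv2.cvtColor(im,7).astype(np.float32)
for n,(x,y) in {'c4':(213,240),'c3':(354,278),'c2':(372,210),'btn':(287,244)}.items(): print(n,cv2.phaseCorrelate(g0[y-12:y+12,x-12:x+12],g1[y-12:y+12,x-12:x+12]))
```

```text
t 8.47 last half mean [ 5.3492e+02 -1.2100e+02  3.2730e+01 -6.0000e-02  4.4000e-01  4.0000e+00
  2.0500e+00] first [ 5.3493e+02 -1.2108e+02  3.2650e+01 -4.8000e-01  1.6500e+00  4.2900e+00
  2.0600e+00]
[[-0.9  0.7 -0.7]]
c4 ((-0.06419020791285135, 0.0685385152365221), 1.0043355143732495)
c3 ((0.08284289906595, -0.004017149121624541), 1.0123789144886866)
c2 ((-0.17087599352568894, -0.08459598208802177), 1.0282669104635715)
btn ((-0.05413857276674072, 0.0057806906276187675), 0.9966426684210697)
```

Tracking is within 1 mm and the plate hasn't moved. I'll continue with small corrections.

Request:
arm_command --jaw '[1, 1, 1, 1, 1, 1, 1, 1]' --pt "-2 -4 0.3" --pt "-3 -9 0.5" --pt "-5 -14 0.5" --pt "-7 -18 0.5" --pt "-9 -23 0.5" --pt "-10 -28 0.5" --pt "-11 -33 0.5" --pt "-12 -37 0.5" --twist '[0, 0, 0, 0, 0, 0, 0, 0]'

```text
time_s: 9.18
eef_pos: [0.546, -0.1574, 0.0319]
ee_rot: [0.0, -0.001, 1.0, -0.0]
ft_force: [-0.5, 4.7, 4.5]
grip_width: 0.0001
grasp_force: 2.4
```

Run:
```python
from avg import *
m=avg(4); print((arc([75.],.032)*1e3-m[:3]).round(1))
```

```text
t 9.38 last half mean [ 5.4618e+02 -1.5839e+02  3.2080e+01  2.0000e-01  1.5000e+00  4.8200e+00
  2.1200e+00] first [ 546.19 -158.46   32.04   -0.86    2.09    4.38    2.12]
[[ 1.1  0.6 -0.1]]
```

Request:
arm_command --jaw '[1, 1, 1, 1, 1, 1, 1, 1]' --pt "-1 -5 0" --pt "-2 -10 0" --pt "-3 -15 0" --pt "-3 -20 0" --pt "-3 -25 0" --pt "-3 -30 0" --pt "-2 -35 0" --pt "-2 -40 0" --twist '[0, 0, 0, 0, 0, 0, 0, 0]'

```text
time_s: 10.05
eef_pos: [0.5479, -0.1972, 0.0319]
ee_rot: [0.0, -0.001, 1.0, -0.0]
ft_force: [0.4, 3.5, 4.8]
grip_width: 0.0001
grasp_force: 2.4
```

Run:
```python
from avg import *
m=avg(4); print((arc([115.],.032)*1e3-m[:3]).round(1))
im=bot.capture('top'); a=cv2.imread('pics/top0.png')
g0=cv2.cvtColor(a,6).astype(np.float32); g1=cv2.cvtColor(im,7).astype(np.float32)
for n,(x,y) in {'c4':(213,240),'c3':(354,278),'c2':(372,210),'btn':(287,244)}.items(): print(n,np.round(cv2.phaseCorrelate(g0[y-12:y+12,x-12:x+12],g1[y-12:y+12,x-12:x+12])[0],2))
```

```text
t 10.25 last half mean [ 5.4775e+02 -1.9863e+02  3.2050e+01  1.0000e-01  5.0000e-01  4.5200e+00
  2.1900e+00] first [ 5.4771e+02 -1.9873e+02  3.2040e+01  4.0000e-01  1.5200e+00  4.4800e+00
  2.1900e+00]
[[ 0.4  1.  -0.1]]
c4 [0.09 0.27]
c3 [0.03 0.05]
c2 [-0.12 -0.06]
btn [0.06 0.01]
```

Request:
arm_command --jaw '[1, 1, 1, 1, 1, 1, 1, 1]' --pt "0 -5 0" --pt "1 -10 0" --pt "2 -14 0" --pt "3 -18 0" --pt "5 -23 0" --pt "7 -28 0" --pt "9 -33 0" --pt "11 -37 0" --twist '[0, 0, 0, 0, 0, 0, 0, 0]'

```text
time_s: 10.97
eef_pos: [0.5368, -0.2346, 0.0319]
ee_rot: [0.0, -0.001, 1.0, -0.0]
ft_force: [0.9, 3.5, 5.0]
grip_width: -0.0001
grasp_force: 2.4
```

Run:
```python
from avg import *
m=avg(4); print((arc([155.],.032)*1e3-m[:3]).round(1))
```

```text
t 11.17 last half mean [ 5.3623e+02 -2.3567e+02  3.1950e+01  2.9000e-01 -3.7000e-01  5.1700e+00
  2.2500e+00] first [ 536.22 -235.73   32.02    0.95    1.3     4.81    2.26]
[[ 0.1 -0.   0.1]]
```

Request:
arm_command --jaw '[1, 1, 1, 1, 1, 1, 1, 1]' --pt "2 -4 0" --pt "5 -9 0" --pt "7 -13 0" --pt "10 -17 0" --pt "13 -21 0" --pt "16 -25 0" --pt "20 -29 0" --pt "23 -32 0" --twist '[0, 0, 0, 0, 0, 0, 0, 0]'

```text
time_s: 11.83
eef_pos: [0.5136, -0.2666, 0.0319]
ee_rot: [0.0, -0.001, 1.0, -0.0]
ft_force: [2.4, 1.9, 4.4]
grip_width: 0.0
grasp_force: 2.4
```

Run:
```python
from avg import *
m=avg(4); print((arc([195.],.032)*1e3-m[:3]).round(1))
im=bot.capture('top'); a=cv2.imread('pics/top0.png')
g0=cv2.cvtColor(a,6).astype(np.float32); g1=cv2.cvtColor(im,7).astype(np.float32)
for n,(x,y) in {'c1':(237,172),'c4':(213,240),'c3':(354,278),'c2':(372,210),'btn':(287,244)}.items(): print(n,np.round(cv2.phaseCorrelate(g0[y-12:y+12,x-12:x+12],g1[y-12:y+12,x-12:x+12])[0],2))
```

```text
t 12.03 last half mean [ 5.1279e+02 -2.6736e+02  3.1830e+01  4.2000e-01  3.2000e-01  5.2400e+00
  2.3200e+00] first [ 512.71 -267.44   31.92    1.63    1.68    5.19    2.32]
[[ 0.4 -0.8  0.2]]
c1 [ 0.17 -0.19]
c4 [0.5  6.12]
c3 [0.01 0.08]
c2 [-0.18 -0.08]
btn [ 1.5  -0.25]
```

Request:
arm_command --jaw '[1, 1, 1, 1, 1, 1, 1, 1]' --pt "4 -4 0" --pt "7 -8 0" --pt "11 -11 0" --pt "15 -14 0" --pt "19 -17 0" --pt "23 -20 0" --pt "28 -22 0" --pt "32 -24 0" --twist '[0, 0, 0, 0, 0, 0, 0, 0]'

```text
time_s: 12.75
eef_pos: [0.4816, -0.2905, 0.0319]
ee_rot: [0.0, -0.001, 1.0, -0.0]
ft_force: [3.1, 1.6, 4.6]
grip_width: 0.0004
grasp_force: 2.3
```

Run:
```python
from avg import *
m=avg(4); print((arc([235.,264,270],.032)*1e3-m[:3]).round(1))
```

```text
t 12.95 last half mean [ 480.51 -290.98   31.72    0.64   -0.84    5.35    2.39] first [ 4.8044e+02 -2.9100e+02  3.1840e+01  1.3900e+00  4.2000e-01  4.5000e+00
  2.3900e+00]
[[  0.6  -0.6   0.3]
 [-26.6 -10.7   0.3]
 [-32.4 -12.    0.3]]
```

Request:
arm_command --jaw '[1, 1, 1, 1, 1, 1, 1, 1]' --pt "4 -2 0" --pt "9 -4 0" --pt "14 -6 0" --pt "18 -8 0" --pt "23 -10 0" --pt "28 -11 0" --pt "33 -12 0" --pt "33 -12 0" --twist '[0, 0, 0, 0, 0, 0, 0, 0]'

```text
time_s: 13.62
eef_pos: [0.4472, -0.3026, 0.0317]
ee_rot: [-0.001, -0.0, 1.0, -0.0]
ft_force: [1.5, -0.9, 4.2]
grip_width: 0.0
grasp_force: 2.4
```

Run:
```python
from avg import *
m=avg(4); print((arc([264.,270],.032)*1e3-m[:3]).round(1)); S=T2W(p,[p[3],p[4],.036])*1e3; print('store',S,(S-m[:3])*[-1,1,-1])
```

```text
t 13.82 last half mean [ 4.4726e+02 -3.0253e+02  3.1490e+01  1.8000e-01 -9.2000e-01  5.7300e+00
  2.4400e+00] first [ 4.4725e+02 -3.0256e+02  3.1640e+01  4.2000e-01 -1.1400e+00  4.8100e+00
  2.4400e+00]
[[ 6.7  0.8  0.5]
 [ 0.8 -0.4  0.5]]
store [[ 448.12969319 -186.18882855   36.        ]] [[ -0.87053424 116.34476279  -4.51263616]]
```

Stroke complete, 7 mm past mark 7. I'll lift straight up and move above the button.

Request:
arm_command --jaw '[1, 1, 1, 1, 1]' --pt "0 0 -8" --pt "0 0 -20" --pt "0 0 -35" --pt "0 0 -45" --pt "0 0 -45" --twist '[0, 0, 0, 0, 0]'

```text
time_s: 14.23
eef_pos: [0.4499, -0.3023, 0.0788]
ee_rot: [0.001, -0.001, 1.0, -0.0]
ft_force: [0.4, -0.4, 0.0]
grip_width: -0.0
grasp_force: 0.0
```

Request:
arm_command --jaw '[1, 1, 1, 1, 1, 1, 1, 1]' --pt "0 12 0" --pt "0 32 0" --pt "-1 55 0" --pt "-1 78 0" --pt "-1 98 0" --pt "-1 111 0" --pt "-1 116 0" --pt "-1 116 0" --twist '[0, 0, 0, 0, 0, 0, 0, 0]'

```text
time_s: 14.9
eef_pos: [0.449, -0.183, 0.0759]
ee_rot: [-0.001, -0.003, 1.0, 0.001]
ft_force: [-0.2, -0.2, 0.3]
grip_width: 0.0002
grasp_force: 0.0
```

Run:
```python
from avg import *
m=avg(12); S=T2W(p,[p[3],p[4],.036])*1e3; print((S-m[:3])*[-1,1,-1])
```

```text
t 15.5 last half mean [ 4.4971e+02 -1.8648e+02  7.6810e+01  1.2000e-01  1.7000e-01 -2.5000e-01
  2.1400e+00] first [ 4.493e+02 -1.853e+02  7.637e+01 -9.000e-02  1.300e-01 -7.000e-01
  2.140e+00]
[[ 1.57640215  0.28949516 40.8076653 ]]
```

Request:
arm_command --jaw '[1, 1, 1, 1, 1, 1, 1, 1]' --pt "1.5 0 8" --pt "1.5 0 18" --pt "1.5 0 27" --pt "1.5 0 33" --pt "1.5 0 37" --pt "1.5 0 39" --pt "1.5 0 41" --pt "1.5 0 43" --twist '[0, 0, 0, 0, 0, 0, 0, 0]'

```text
time_s: 16.17
eef_pos: [0.4477, -0.1857, 0.0336]
ee_rot: [-0.001, -0.001, 1.0, 0.0]
ft_force: [-2.3, -0.2, 3.0]
grip_width: 0.0
grasp_force: 1.6
```

Request:
arm_command --jaw '[1, 1, 1, 1, 1, 1, 1, 1]' --pt "0 0 1" --pt "0 0 2" --pt "0 0 3" --pt "0 0 4" --pt "0 0 5" --pt "0 0 5" --pt "0 0 5" --pt "0 0 5" --twist '[0, 0, 0, 0, 0, 0, 0, 0]'

```text
time_s: 16.83
eef_pos: [0.4478, -0.1857, 0.0288]
ee_rot: [-0.0, -0.001, 1.0, 0.0]
ft_force: [-3.3, 0.6, 4.9]
grip_width: -0.0001
grasp_force: 2.7
```

```bash
python3 -c "
from avg import *
avg(6)"
```

```text
t 17.13 last half mean [ 447.78 -185.69   28.85   -3.46    0.75    6.02    2.21] first [ 447.78 -185.71   28.85   -3.22    1.53    5.17    2.21]
```

The button is in about 7 mm at 5–6 N, which is past the half-travel needed to store. I'll lift straight off and check.

Request:
arm_command --jaw '[1, 1, 1, 1, 1, 1, 1, 1]' --pt "0 0 -3" --pt "0 0 -8" --pt "0 0 -18" --pt "0 0 -40" --pt "0 0 -70" --pt "0 0 -105" --pt "0 0 -130" --pt "0 0 -130" --twist '[0, 0, 0, 0, 0, 0, 0, 0]'

```text
time_s: 17.8
eef_pos: [0.4539, -0.1877, 0.1652]
ee_rot: [0.007, -0.001, 1.0, -0.001]
ft_force: [0.9, 0.3, 0.7]
grip_width: -0.0001
grasp_force: 0.0
```

Request:
arm_command --jaw '[1, 1, 1, 1, 1, 1]' --pt "0 0 -10" --pt "0 0 -20" --pt "0 0 -20" --pt "0 0 -20" --pt "0 0 -20" --pt "0 0 -20" --twist '[0, 0, 0, 0, 0, 0]'

```text
time_s: 18.3
eef_pos: [0.4475, -0.1856, 0.1778]
ee_rot: [-0.001, -0.001, 1.0, 0.0]
ft_force: [-0.2, 0.7, 0.2]
grip_width: 0.0004
grasp_force: 0.0
```

Run:
```python
from avg import *
avg(6); a=cv2.imread('pics/side0.png'); im=bot.capture('side')[:,:,::-1].copy(); t=bot.capture('top')[:,:,::-1]
cv2.imwrite('pics/end.png',np.hstack([cv2.resize(im[130:320,230:400],(360,402)),cv2.resize(t[160:295,205:405],(430,290)) if 0 else cv2.copyMakeBorder(cv2.resize(t[160:295,205:405],(430,290)),0,112,0,0,0)]))
g0=cv2.cvtColor(a,6).astype(np.float32); g1=cv2.cvtColor(im,6).astype(np.float32)
for n,(x,y) in {'c1':(382,160),'c3':(258,266),'c2':(357,282),'vial':(267,167),'coax':(260,208),'puck':(312,290)}.items(): print(n,np.round(cv2.phaseCorrelate(g0[y-14:y+14,x-14:x+14],g1[y-14:y+14,x-14:x+14])[0],2))
```

```text
t 18.6 last half mean [ 4.4798e+02 -1.8578e+02  1.7834e+02  6.5000e-01 -6.1000e-01 -2.9000e-01
  1.9900e+00] first [ 4.4762e+02 -1.8566e+02  1.7790e+02  2.3000e-01  9.0000e-02 -4.4000e-01
  1.9900e+00]
c1 [-0.02 -0.02]
c3 [-0.03 -0.06]
c2 [-0.01 -0.02]
vial [ 0.03 -0.05]
coax [0.02 0.1 ]
puck [ 0.01 -0.06]
```

View pics/end.png

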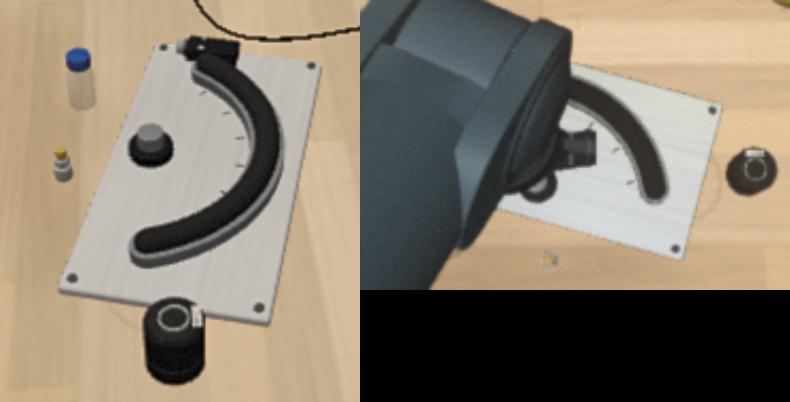

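The final picture shows the bar and button back up, and the tester, vial, puck and adapter all in place (shifts under 0.1 px in the side view). The gripper is clear above them, so I'm handing in.

```bash
python3 -c "
from workcell import bot
print(bot.sign_off())"
```

```text
the job is handed in; nothing more can be done
None
```

I ran the bar in one pressed stroke (about 4 mm deep, 4–6 N) from 5 mm before mark 1 to 7 mm past mark 7, then pressed the button about 7 mm and left it; nothing had moved in the last pictures, and I handed the job in at about 19 s (the hand-in returned no verdict).

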